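# Find and release the latched key of a scent diffuser

## Robot

A 6-joint arm with a two-finger parallel gripper is mounted at the origin on the work surface. World frame = base frame: x ahead of the robot, y to its left, z up, the work surface at z = 0. Lengths are in m, angles in rad, forces in N, time in s.
With the tool pointing down it reaches from about 0.375 to 0.9 m from the base axis. Payload 3.1 kg.
Tool frame: the origin (TCP) lies at the centre of the arm's flange, where the gripper is bolted on; the fingertips stand 182 mm ahead of it and the grasp point (between the pads) lies 164 mm ahead of it; z points along the fingers, y is the line along which they close (so a half turn about z gives the same grasp; the last joint's range is limited). The gripper opens to 87 mm and grips with 3 to 60 N. Pads are 19 mm wide; open, the fingers measure 117 mm over their backs; the gripper's body (75 mm by 190 mm) begins 51 mm behind the grasp point.
Start: joints at [-1.319, 0.527, 1.433, -0, 1.181, -0.178], TCP at [0.26, -0.568, 0.405] pointing down, gripper open.
Joint ranges: [-3.08, 3.08], [-0.75, 2.2], [0.22, 2.44], [-1.43, 4.57], [0, 2.65], [-2.85, 2.85]. Speed limits (rad/s): [2.79, 2.79, 3.14, 3.14, 3.14, 3.14].

## Interface

Orientations are given as a unit quaternion [x, y, z, w].
In Python, from rig import * gives the robot as it stands.
- The arm moves only by the tool move_arm, never from a script. Its argument "commands" is a list that holds one entry, the list of rows, each a list of 6 numbers: the shift along the tool's x, y, z in units of 40 mm (1.0 is 40 mm), then the turn, a rotation vector about the tool's x, y, z in rad. A call has 1 to 12 rows; each row is the pose to reach, as a shift and turn from the pose commanded when the call began, along the tool's axes at that moment; what a row does not reach only later rows make up. A row lasts 1/8 s, in which the tool goes at most 62.5 mm and 10.7 degrees, less where a joint would pass 70% of its speed; a pose out of reach is approached as far as the arm can. A call with a gripper value outside its range is refused whole. "claw" is the closure, from -1 (fully open) to 1 (shut), so that 0 is half open, set as the call begins (left out, the last holds). The fingers move at their own pace and stop on an object; "squeeze" is the grip in N (left out, the last holds). Time passes only in rows, so rows that repeat a pose let the fingers close. It gives the time, the measured TCP pose, the force, the opening and the grip force at its end, in the units of the state.
- get_obs(): the state, without advancing time (a new reading comes with each control period).
- camera(name): name is "side" or "top"; returns a dict with "pixels" (420x560x3 uint8, blue, green, red), "range_z" (420x560 float32, m along the optical axis (not along the pixel's ray), 0 where there is no reading), "camera_matrix" (3x3 intrinsics, pixels), "extrinsics" (4x4, takes a point from world to camera coordinates). Camera axes: x right, y up, looking along -z (the intrinsics and any distortion apply to the point x, -y, -z); pixel columns grow to the right and rows downward; lengths in m; the calibration is good to about 2 mm. A picture is of the moment at which its call begins.
- hand_in(): hands the job in; it is judged then, once.
The state is a dict: "time": time; "q": joint angles; "joint_velocities": joint speeds; "joint_torque": joint torques, N m; "position": TCP position; "tool_rot": TCP orientation; "ft_force": force on the tool from outside, world axes, zero at the start; "moment": the same for the moment, N m; "grip_width": finger opening in m; "grip_force": force on a finger pad.
Only numpy, scipy, OpenCV 4.12 (cv2) and the standard library are available. Lean on these libraries where they do the work, as an engineer would, in place of code of your own. Each camera call takes 0.05 s, during which the arm holds its last target. There are 200 camera calls.

## Task

One of the four identical keys on the scent diffuser was left latched down. Starting at the end with the clear pilot lens, tap each key lightly in turn with the fingertips, without pushing any free key down or releasing the latched one yet; then take the fingers off, press the key that was latched right down so that it releases, and leave all four keys up. Do not lift or move the bottles or the mortar.

Things in the scene. Friction and masses are not known exactly. Their poses are not given: they have to be found in the camera images.
- console: White scent-diffuser console fixed to the bench, 160 x 320 mm, top 60 mm above the bench. Origin: centre of its underside; y runs along the row of keys towards the pilot lens, x away from the robot towards four round steel outlets (70 mm high) behind the keys; z up. The keys stand at x = -35 mm, y = +84, +28, -28 and -84 mm.
- lens (a point): Centre of the pilot lens's foot: a clear dome, 24 mm across, 13.5 mm tall, on the console's top in line with the keys, 56 mm beyond the first key, at the console's left end as the robot sees it.
- key1_top (a point): Centre of the top of the key next to the pilot lens: a grey square cap, 32 x 32 mm, identical to the others, 56 mm from the next; moves with the key. When up, its top is 84 mm above the bench (24 mm above the console's top). Axes as the console's.
- key1 (a joint): Travel in m of the key next to the pilot lens: 0 up, 0.010 pushed down to its stop. A free key gives at once under its spring (1.3 N at the start, 2.2 N at 3 mm, 3.4 N at 7 mm, 4.3 N at the stop) and springs back up.
- key2_top (a point): Centre of the top of the key second from the pilot lens: a grey square cap, 32 x 32 mm, identical to the others, 56 mm from the next; moves with the key. When up, its top is 84 mm above the bench (24 mm above the console's top). Axes as the console's.
- key2 (a joint): Travel in m of the key second from the pilot lens: 0 up, 0.010 pushed down to its stop. Exactly one key starts latched, at about 0.0025: it gives 0.5 mm, then holds firm up to 4 N and moves under 4.5 to 6.5 N (slack down to where it was last pushed). Pushed beyond 0.0065 it is released and, once let go of, springs up to 0; short of that it stays latched.
- key3_top (a point): Centre of the top of the key third from the pilot lens: a grey square cap, 32 x 32 mm, identical to the others, 56 mm from the next; moves with the key. When up, its top is 84 mm above the bench (24 mm above the console's top). Axes as the console's.
- key3 (a joint): Travel in m of the key third from the pilot lens: 0 up, 0.010 pushed down to its stop. A free key gives at once under its spring (1.3 N at the start, 2.2 N at 3 mm, 3.4 N at 7 mm, 4.3 N at the stop) and springs back up.
- key4_top (a point): Centre of the top of the key farthest from the pilot lens: a grey square cap, 32 x 32 mm, identical to the others, 56 mm from the next; moves with the key. When up, its top is 84 mm above the bench (24 mm above the console's top). Axes as the console's.
- key4 (a joint): Travel in m of the key farthest from the pilot lens: 0 up, 0.010 pushed down to its stop. Exactly one key starts latched, at about 0.0025: it gives 0.5 mm, then holds firm up to 4 N and moves under 4.5 to 6.5 N (slack down to where it was last pushed). Pushed beyond 0.0065 it is released and, once let go of, springs up to 0; short of that it stays latched.
- amber_bottle: Brown glass bottle with black cap, 50 mm across, 105 mm tall, standing loose on the bench near one end of the console. Leave alone. Origin: centre of its underside.
- stoppered_bottle: Clear glass bottle with glass stopper, 64 mm across, 120 mm tall, standing loose on the bench beyond the console. Leave alone. Origin: centre of its underside.
- mortar: White porcelain mortar, 100 mm across, 55 mm tall, its pestle leaning over the rim to 85 mm high, standing loose near the other end of the console. Leave alone. Origin: centre of its underside.

How it is judged:
By the outcome, as a careful person would: the job done as asked, in the order asked, and still so for the second after the job is handed in, with the robot touching nothing.
It also fails if it takes over 48 s, if anything falls off the work surface, if the arm or the gripper's body presses on something with over 40 N, if the wrist force passes 120 N, or if a joint passes its speed limit or range.

## Working session

There is one attempt and no reset: what is moved stays moved. The work goes in short steps, Python scripts to look and compute and a tool call to move; the robot and the scene stay as the last step left them, time stands still between calls to the robot, and variables do not carry over. Pictures are saved under pics/ and viewed, at most 10 in all, crops included, and the job is handed in when it is done.

Besides the shell and the picture viewer there is one more tool, called after "Call:" by a JSON object that holds its "method" and its "body". move_arm: Moves the arm, as the interface text tells. Its arguments: {"type":"object","properties":{"commands":{"type":"array","items":{"type":"array","items":{"type":"array","items":{"type":"number"}}}},"claw":{"type":"number"},"squeeze":{"type":"number"}},"required":["commands"]}

```bash
mkdir -p pics; python3 - <<'E'
from rig import *
import cv2
o=get_obs();print(o)
import pickle
for n in("top","side"):
    c=camera(n);cv2.imwrite(f"pics/{n}0.png",c["pixels"]);pickle.dump(c,open(f"{n}0.pkl","wb"))
    print(n,c["camera_matrix"],c["extrinsics"],[k for k in c])
E
```

```text
{'time': 0.0, 'q': array([-1.31952287e+00,  5.28481134e-01,  1.43388996e+00, -2.15599980e-05,
        1.18135224e+00, -1.78489566e-01]), 'joint_velocities': array([-0.00066518, -0.00052058, -0.00067577, -0.0019654 ,  0.00067285,
       -0.0009848 ]), 'joint_torque': array([-5.63439007e-04, -4.40042174e+01, -1.76595801e+01,  6.32773759e-02,
        5.83300937e-02, -1.82846184e-04]), 'position': array([ 0.26035594, -0.56782367,  0.40376592]), 'tool_rot': array([ 9.77000237e-01,  2.13235556e-01, -4.87231368e-05, -1.06427379e-03]), 'ft_force': array([ 0.71407295, -0.25435181, -1.00436142]), 'moment': array([ 0.01096407, -0.02951264, -0.01293901]), 'grip_force': 0.0, 'grip_width': 0.08701664680993841}
top [[468.45120031   0.         284.9569707 ]
 [  0.         468.45120031 212.57221896]
 [  0.           0.           1.        ]] [[ 0.12258718 -0.99245678  0.0013833  -0.05674635]
 [ 0.96731776  0.11979354  0.22348572 -0.61776128]
 [-0.22196563 -0.02605839  0.97470622 -0.87483571]
 [ 0.          0.          0.          1.        ]] ['pixels', 'range_z', 'camera_matrix', 'extrinsics']
side [[379.6927981    0.         273.98775916]
 [  0.         379.6927981  204.61571994]
 [  0.           0.           1.        ]] [[ 0.98942639 -0.14308487 -0.0237093  -0.60887091]
 [ 0.10497322  0.59368624  0.79782033 -0.12550992]
 [-0.10008013 -0.79187333  0.60242891 -0.87864158]
 [ 0.          0.          0.          1.        ]] ['pixels', 'range_z', 'camera_matrix', 'extrinsics']
```

View pics/top0.png

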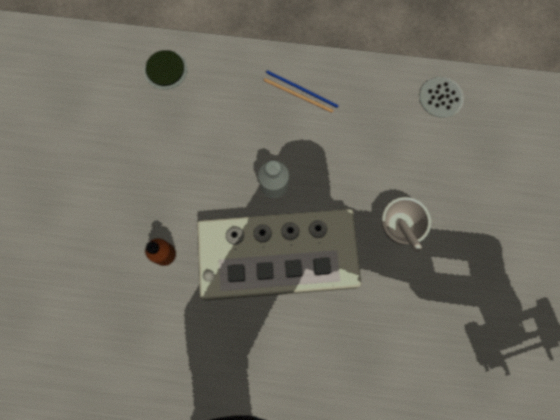

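View pics/side0.png

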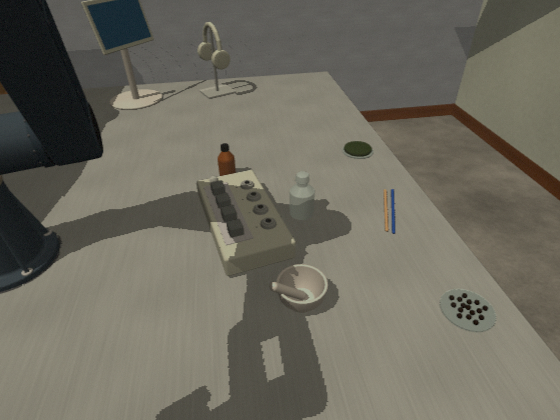

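The top view shows the lens at about (208,274) and the keys at about (236,273), (265,270), (293,268) and (322,266). The amber bottle is left of the console and the mortar is right of it. Next I'll measure the keys with a dark mask.

```bash
cat > h.py <<'E'
import numpy as np,cv2,pickle
def ray(c,u,v,z):
    K,E=c["camera_matrix"],c["extrinsics"];R,t=E[:3,:3],E[:3,3]
    d=np.linalg.inv(K)@[u,v,1];d=R.T@(d*[1,-1,-1]);o=-R.T@t
    return o+d*(z-o[2])/d[2]
def depthpt(c,u,v,r):
    K,E=c["camera_matrix"],c["extrinsics"];R,t=E[:3,:3],E[:3,3]
    return R.T@((np.linalg.inv(K)@[u,v,1])*[1,-1,-1]*r-t)
E
python3 - <<'E'
from h import *
c=pickle.load(open("top0.pkl","rb"));im=c["pixels"];d=c["range_z"]
hsv=cv2.cvtColor(im,cv2.COLOR_BGR2HSV)
roi=im[240:295,215:345].max(2)
for T in(50,60,70):
    n,l,s,ce=cv2.connectedComponentsWithStats((roi<T).astype(np.uint8))
    for i in range(1,n):
        if s[i,4]>80: print(T,s[i],ce[i]+[215,240],ray(c,*(ce[i]+[215,240]),.084).round(4))
print("lens",ray(c,208,276,.062))
for (u,v) in [(236,273),(265,270),(293,268),(322,266),(250,272),(208,274)]:
    P=np.array([depthpt(c,a,b,d[b,a]) for a in range(u-3,u+4) for b in range(v-3,v+4) if d[b,a]>0])
    print(u,v,P.mean(0).round(4),P[:,2].std().round(4))
cv2.imwrite("pics/crop.png",cv2.resize(np.clip(im[195:305,190:370]*2.,0,255).astype(np.uint8),None,fx=4,fy=4,interpolation=2))
E
```

```text
50 [ 99  18  16  16 210] [321.5047619  265.98095238] [ 0.5203 -0.0641  0.084 ]
50 [ 71  20  15  17 209] [293.1291866  268.63157895] [ 0.5085 -0.0102  0.084 ]
50 [ 42  23  16  17 209] [264.50239234 271.14832536] [0.4969 0.0441 0.084 ]
50 [ 14  25  16  17 226] [236.15044248 273.38053097] [0.4859 0.0978 0.084 ]
60 [ 98  18  18  17 256] [321.63671875 265.66015625] [ 0.5209 -0.0643  0.084 ]
60 [ 70  20  17  18 266] [293.09398496 268.46992481] [ 0.5088 -0.0101  0.084 ]
60 [ 42  22  17  18 266] [264.51503759 270.86842105] [0.4974 0.0441 0.084 ]
60 [ 13  24  17  18 281] [235.93594306 273.04270463] [0.4865 0.0983 0.084 ]
70 [ 98  17  18  18 288] [321.64236111 265.21527778] [ 0.5218 -0.0642  0.084 ]
70 [ 70  19  17  19 301] [292.9833887 268.2358804] [ 0.5092 -0.0098  0.084 ]
70 [ 41  22  18  19 304] [264.5        270.63486842] [0.4978 0.0442 0.084 ]
70 [ 12  24  19  19 316] [235.90822785 272.84493671] [0.4869 0.0984 0.084 ]
lens [0.47581624 0.15463714 0.062     ]
236 273 [0.4865 0.098  0.0854] 0.0015
265 270 [0.4993 0.0435 0.0828] 0.0015
293 268 [ 0.5095 -0.0098  0.0851] 0.0014
322 266 [ 0.5203 -0.065   0.0849] 0.0015
250 272 [0.4937 0.0735 0.0626] 0.0017
208 274 [0.4789 0.1534 0.0729] 0.0021
```

View pics/crop.png

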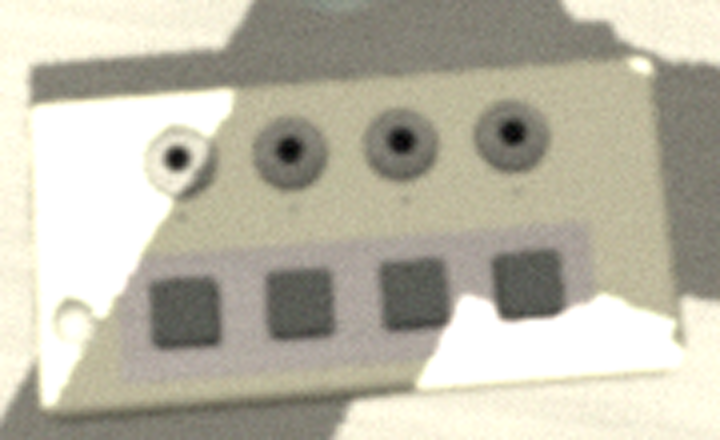

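Key 2's cap sits about 2.3 mm lower than the others in depth, so it's probably the latched one. I'll confirm that by touch.

```bash
cat >> h.py <<'E'
from scipy.spatial.transform import Rotation as Ro
KEYS=np.array([[.4868,.0983],[.4976,.0441],[.5090,-.0100],[.5210,-.0642]])
def shift(o,xy,ztip):
    R=Ro.from_quat(o["tool_rot"]);d=np.r_[xy,ztip+.182]-o["position"]
    yaw=np.arctan2(*R.as_matrix()[[1,0],0])
    return (R.inv().apply(d)/.04).round(3),"turn z",round(yaw-np.deg2rad(11.9),3)
E
python3 - <<'E'
from h import *; from rig import *
print(np.polyfit(range(4),KEYS,1)); o=get_obs();print(shift(o,KEYS[0],.12))
E
```

```text
[[ 0.0114  -0.05416]
 [ 0.4865   0.09829]]
(array([ 12.084, -12.775,   2.575]), 'turn z', np.float64(0.222))
```

Call:
{"method": "move_arm", "body": {"commands": [[[12.08,-12.78,2.0,0,0,0.222],[12.08,-12.78,2.0,0,0,0.222],[12.08,-12.78,2.0,0,0,0.222],[12.08,-12.78,2.0,0,0,0.222],[12.08,-12.78,2.0,0,0,0.222],[12.08,-12.78,2.0,0,0,0.222],[12.08,-12.78,2.0,0,0,0.222],[12.08,-12.78,2.0,0,0,0.222],[12.08,-12.78,2.0,0,0,0.222],[12.08,-12.78,2.0,0,0,0.222],[12.08,-12.78,2.0,0,0,0.222],[12.08,-12.78,2.0,0,0,0.222]]], "claw": 1, "squeeze": 10}}

```text
time: 1.6
position: [0.487, 0.1012, 0.3242]
tool_rot: [0.994, 0.106, -0.0, -0.0]
ft_force: [0.0, -1.1, 0.4]
grip_width: 0.0003
grip_force: 0.0
```

Call:
{"method": "move_arm", "body": {"commands": [[[0,0,0,0,0,0],[0,0,0,0,0,0],[0,0,0,0,0,0],[0,0,0,0,0,0]]]}}

```text
time: 2.1
position: [0.4866, 0.0969, 0.3249]
tool_rot: [0.995, 0.103, 0.0, 0.0]
ft_force: [0.1, -0.2, -0.6]
grip_width: 0.0
grip_force: 0.0
```

```bash
python3 - <<'E'
from h import *; from rig import *
o=get_obs();print(o["time"],o["position"],o["tool_rot"],o["ft_force"],o["grip_width"],shift(o,KEYS[0],.09))
c=camera("top");cv2.imwrite("pics/top1.png",c["pixels"])
F=[]
for _ in range(4): camera("top");F.append(get_obs()["ft_force"])
print(np.round(F,2))
E
```

```text
2.1 [0.48662474 0.09691647 0.32492059] [9.94706039e-01 1.02761348e-01 2.63209967e-05 2.03007483e-05] [ 0.11114452 -0.23160617 -0.56900063] 1.2782158489746582e-05 (array([ 0.011, -0.033,  1.323]), 'turn z', np.float64(-0.002))
[[ 0.41  0.55 -0.07]
 [-0.21 -0.74  0.01]
 [-0.64 -0.27 -0.21]
 [-0.85 -0.45  0.06]]
```

Call:
{"method": "move_arm", "body": {"commands": [[[0.01,-0.03,1.0,0,0,0],[0.01,-0.03,1.37,0,0,0],[0.01,-0.03,1.37,0,0,0],[0.01,-0.03,1.37,0,0,0]]]}}

```text
time: 2.85
position: [0.4872, 0.0992, 0.2705]
tool_rot: [0.995, 0.104, 0.001, 0.0]
ft_force: [-0.0, 0.5, 0.5]
grip_width: 0.0005
grip_force: 0.0
```

Call:
{"method": "move_arm", "body": {"commands": [[[0,0,0.05,0,0,0],[0,0,0.05,0,0,0],[0,0,0.05,0,0,0]]]}}

```text
time: 3.22
position: [0.4869, 0.0992, 0.2683]
tool_rot: [0.995, 0.104, 0.0, 0.0]
ft_force: [0.3, -0.2, 0.2]
grip_width: 0.0006
grip_force: 0.0
```

Call:
{"method": "move_arm", "body": {"commands": [[[0,0,0.025,0,0,0],[0,0,0.04,0,0,0],[0,0,0.04,0,0,0]]]}}

```text
time: 3.6
position: [0.4869, 0.0992, 0.2664]
tool_rot: [0.995, 0.104, 0.0, 0.0]
ft_force: [-0.4, -0.6, 0.5]
grip_width: 0.0005
grip_force: 0.5
```

```bash
python3 - <<'E'
from h import *; from rig import *
F=[]
for _ in range(6): camera("side");o=get_obs();F.append(np.r_[o["position"][2]-.182,o["ft_force"]])
print(np.round(F,4),np.mean(F,0))
E
```

```text
[[ 0.0844 -0.1279 -0.3207  1.7458]
 [ 0.0844  0.3987  0.0755  0.4555]
 [ 0.0844  0.106   0.3141  0.9976]
 [ 0.0844  0.5531 -0.8     1.051 ]
 [ 0.0844 -0.2297  0.4974  0.4628]
 [ 0.0844  1.0448  0.0141  0.8546]] [ 0.08439322  0.29083924 -0.03660721  0.92789921]
```

Call:
{"method": "move_arm", "body": {"commands": [[[0,0,0.015,0,0,0],[0,0,0.015,0,0,0]]]}}

```text
time: 4.15
position: [0.4869, 0.0992, 0.2657]
tool_rot: [0.995, 0.104, 0.0, -0.0]
ft_force: [0.4, 0.6, 0.7]
grip_width: 0.0008
grip_force: 0.6
```

```bash
cat > f.py <<'E'
from h import *; from rig import *
F=[]
for _ in range(6): camera("side");o=get_obs();F.append(np.r_[o["position"]-[0,0,.182],o["ft_force"][2]])
print(o["time"],np.round(np.mean(F,0),4),np.round(F,1)[:,3])
E
python3 f.py
```

```text
4.45 [0.4869 0.0992 0.0838 1.2718] [1.1 1.7 1.1 1.3 1.6 0.9]
```

Call:
{"method": "move_arm", "body": {"commands": [[[0,0,-0.3,0,0,0],[0,1.0,-0.3,0,0,0],[0,1.385,-0.3,0,0,0],[0,1.385,-0.15,0,0,0],[0,1.385,-0.05,0,0,0],[0,1.385,-0.02,0,0,0],[0,1.385,0.0,0,0,0],[0,1.385,0.0,0,0,0]]]}}

```text
time: 5.45
position: [0.4982, 0.0453, 0.2657]
tool_rot: [0.995, 0.104, -0.0, -0.0]
ft_force: [-0.5, 0.5, 0.7]
grip_width: 0.0003
grip_force: 0.0
```

```bash
python3 f.py
```

```text
5.75 [ 0.4983  0.0451  0.0838 -0.0306] [ 0.6 -0.5 -0.1  0.4 -0.4 -0.2]
```

Call:
{"method": "move_arm", "body": {"commands": [[[0,0,0.03,0,0,0],[0,0,0.05,0,0,0],[0,0,0.06,0,0,0],[0,0,0.06,0,0,0]]]}}

```text
time: 6.25
position: [0.4983, 0.0449, 0.2635]
tool_rot: [0.995, 0.104, 0.0, 0.0]
ft_force: [-1.6, -0.4, 2.0]
grip_width: 0.0006
grip_force: 1.1
```

```bash
python3 f.py
```

```text
6.55 [0.4983 0.045  0.0814 2.3683] [2.5 3.  2.1 1.7 2.4 2.5]
```

Key 2 gave no contact at 83.8 mm and pushed back with 2.4 N at 81.4 mm, so it's the latched key. I'll still tap keys 3 and 4.

Call:
{"method": "move_arm", "body": {"commands": [[[0,0,-0.36,0,0,0],[0,1.0,-0.36,0,0,0],[0,1.385,-0.36,0,0,0],[0,1.385,-0.21,0,0,0],[0,1.385,-0.11,0,0,0],[0,1.385,-0.08,0,0,0],[0,1.385,-0.06,0,0,0],[0,1.385,-0.06,0,0,0]]]}}

```text
time: 7.55
position: [0.5095, -0.0088, 0.2657]
tool_rot: [0.995, 0.104, -0.0, -0.0]
ft_force: [-0.5, 0.7, 1.0]
grip_width: 0.0006
grip_force: 0.6
```

```bash
python3 f.py
```

```text
7.85 [ 0.5097 -0.009   0.0838  0.9637] [1.5 0.8 1.2 0.9 0.3 1.1]
```

Call:
{"method": "move_arm", "body": {"commands": [[[0,0,0.005,0,0,0],[0,0,0.005,0,0,0]]]}}

```text
time: 8.1
position: [0.5098, -0.0092, 0.2656]
tool_rot: [0.995, 0.104, 0.0, -0.0]
ft_force: [-0.1, 0.7, 1.3]
grip_width: 0.0011
grip_force: 0.7
```

```bash
python3 f.py
```

```text
8.4 [ 0.5098 -0.0093  0.0836  1.3876] [0.4 1.2 0.3 1.5 2.2 2.7]
```

Call:
{"method": "move_arm", "body": {"commands": [[[0,0,-0.3,0,0,0],[0,1.0,-0.3,0,0,0],[0,1.385,-0.3,0,0,0],[0,1.385,-0.15,0,0,0],[0,1.385,-0.05,0,0,0],[0,1.385,-0.02,0,0,0],[0,1.385,0.0,0,0,0],[0,1.385,0.0,0,0,0]]]}}

```text
time: 9.4
position: [0.5209, -0.0629, 0.2655]
tool_rot: [0.995, 0.104, -0.0, -0.0]
ft_force: [0.7, -0.2, 1.8]
grip_width: 0.0007
grip_force: 0.7
```

```bash
python3 f.py
```

```text
9.7 [ 0.5211 -0.0632  0.0837  1.3358] [1.4 1.2 0.8 1.5 1.  2.1]
```

All four keys are tapped. Now I'll lift off, return to key 2 and press it right down.

Call:
{"method": "move_arm", "body": {"commands": [[[0,0,-0.75,0,0,0],[0,-1.4,-0.75,0,0,0],[0,-2.77,-0.75,0,0,0],[0,-2.77,-0.75,0,0,0],[0,-2.77,-0.75,0,0,0],[0,-2.77,-0.3,0,0,0],[0,-2.77,0.0,0,0,0],[0,-2.77,0.0,0,0,0]]]}}

```text
time: 10.7
position: [0.4986, 0.044, 0.2647]
tool_rot: [0.995, 0.103, -0.001, -0.0]
ft_force: [-0.2, 0.1, 0.7]
grip_width: 0.0004
grip_force: 0.0
```

Call:
{"method": "move_arm", "body": {"commands": [[[0,0,0.06,0,0,0],[0,0,0.1,0,0,0],[0,0,0.15,0,0,0],[0,0,0.2,0,0,0],[0,0,0.235,0,0,0],[0,0,0.25,0,0,0],[0,0,0.25,0,0,0],[0,0,0.25,0,0,0]]]}}

```text
time: 11.7
position: [0.4984, 0.0446, 0.2566]
tool_rot: [0.995, 0.104, 0.001, 0.001]
ft_force: [-2.2, -2.9, 7.0]
grip_width: 0.0006
grip_force: 3.4
```

```bash
python3 f.py
```

```text
12.0 [0.4984 0.0446 0.0746 6.5622] [6.8 6.2 6.2 6.9 6.5 6.8]
```

Call:
{"method": "move_arm", "body": {"commands": [[[0,0,-0.1,0,0,0],[0,0,-0.5,0,0,0],[0,0,-1.5,0,0,0],[-1.5,0,-3.0,0,0,0],[-2.0,2,-4.0,0,0,0],[-2.0,4,-4.0,0,0,0],[-2.0,6,-4.0,0,0,0],[-2.0,7,-4.0,0,0,0],[-2.0,7,-4.0,0,0,0],[-2.0,7,-4.0,0,0,0]]]}}

```text
time: 13.25
position: [0.4783, -0.2487, 0.4157]
tool_rot: [0.995, 0.102, 0.001, 0.001]
ft_force: [0.4, -0.0, 0.1]
grip_width: 0.0004
grip_force: 0.0
```

```bash
python3 - <<'E'
from h import *; from rig import *
c=camera("top");cv2.imwrite("pics/top2.png",c["pixels"]);d=c["range_z"];print(get_obs()["time"],get_obs()["position"])
for (u,v) in [(236,273),(264,271),(293,268),(322,266)]:
    P=np.array([depthpt(c,a,b,d[b,a]) for a in range(u-3,u+4) for b in range(v-3,v+4) if d[b,a]>0])
    print(u,v,P.mean(0).round(4))
E
```

```text
13.3 [ 0.47763845 -0.24651577  0.41525217]
236 273 [0.4865 0.098  0.0852]
264 271 [0.4969 0.045  0.0854]
293 268 [ 0.5095 -0.0098  0.0851]
322 266 [ 0.5204 -0.0649  0.085 ]
```

View pics/top2.png

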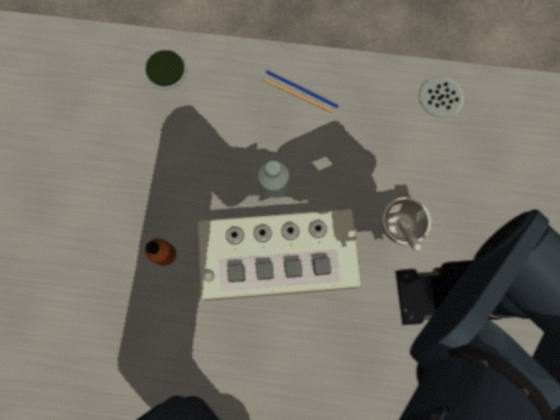

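The four keys at (236,271) to (321,265) are level at about 85 mm in depth. The bottles and mortar haven't moved, and the arm is clear of everything.

```bash
python3 -c "
from rig import *
print(hand_in())"
```

```text
the job is handed in; nothing more can be done
None
```

I tapped all four keys lightly in order from the lens end; the second key was the latched one, and pressing it right down released it, so all four keys are now up, the bottles and mortar are undisturbed, and the job is handed in.

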